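# Fit the washed straight blade into the bench slicer

## Task

Fit the washed straight blade into the bench vegetable slicer: take it from the draining rack, lay it flat across its two seats and slide its notch over the locating pin until it is fully home, bearing on the pin with a light steady push (5 to 10 N) held for a second while the clamp is still up. Then fold the clamp lever gently all the way down onto the blade and let go, leaving the blade home and clamped. Leave the comb blade and everything else on the bench where they are.

Things in the scene. Friction and masses are not known exactly. Their poses are not given: they have to be found in the camera images.
- blade: Straight blade: plain flat steel plate, 140 (x) by 40 (y) by 4 mm, bevelled along its -y edge, about 170 g. Origin: centre of its underside, z up. Its +x end has an open U-notch on the centre line, 8 mm wide, 14 mm deep, mouth flared at 45 degrees to 16 mm over the last 4 mm. Starts flat on the rack's ribs, 14 mm up. Grasp it across its width within 25 mm of its middle, where there is free room below it.
- blade_notch (a point): Point of the blade's underside 59 mm from its origin along +x: where the pin's axis stands once the bottom of the notch bears on the pin.
- slicer: Fixed steel bench slicer, 164 (x) by 358 (y) mm. Origin: centre of its underside on the bench; -x side nearest the robot. Two flat seats, tops 50 mm up, carry the blade's ends: near x = -82 to -40, far x = 40 to 82, y = +-55 mm. A 6 mm high rail ends the far seat at x = 78. Home, the blade's origin is at x = 0 (+-6, as the pin is set), y = 0, z = 50 mm, axes along the slicer's; it slides to +x to go home.
- throat (a point): Middle of the open throat between the seats, at the height of their tops (slicer x = 0, y = 0, z = 50 mm). The throat is 80 mm in x by 110 mm in y, free down to 17 mm below the seats, so fingers can straddle the blade there. On the near seat two guide lugs 6 mm high stand at slicer x = -51 to -41 mm, inner faces at y = +-23.5 mm; the blade lies between them.
- stop: The pin's setting slot in the far seat, fixed; it carries the single upright locating pin, 6 mm diameter, 8 mm high. Origin: middle of the slot, on the seat's top, at slicer x = 59, y = 0, z = 50 mm. The pin is nutted fast on y = 0 anywhere within 6 mm of that point along x; where is not measured, so home is found by feel or sight. It is slender: do not drive the notch hard onto it.
- clamp (a joint): Flip-down clamp lever over the blade's near end, rad: 0 = down, its pad touching the top of a seated blade; positive = raised; it starts folded back clear of the blade at 2.2 to 2.5. Hinge line along slicer x through x = -60, y = 34, z = 57 mm; shut, the lever runs from there to -y. Stiff hinge (0.12 N m friction): it stays where it is left.
- clamp_grip (a point): Middle of the outer face of the lever's black end grip, 52 mm from the hinge along the lever and 9 mm out from it; that face looks up when shut, and to slicer +y and down when folded back. The grip is 18 mm wide (x), 20 mm long, 9 mm thick and ends 62 mm from the hinge; the steel arm is 14 mm wide, 5 mm thick.
- clamp_pad (a point): Centre of the underside of the rubber pad under the lever, 12 by 12 mm, 36 mm from the hinge and 3 mm below its line when shut. It bears on the blade's top when the lever is shut; a light press on the grip (5 to 10 N) is enough.
- rack: Fixed grey plastic draining rack, 180 (x) by 240 (y) mm, base 4 mm thick, rim 11 mm high. Two ribs along y at x = +-48 mm, 6 mm wide, tops 14 mm above the bench, carry two blades side by side, 110 mm apart. Origin: centre of its underside.
- comb_blade: Comb (julienne) blade, not wanted: same outline and notch, but a row of upright teeth 11 mm high on its top. Origin: centre of its underside. It lies in the other place of the rack.
- guard: Bystander: black food guard, plate 85 by 105 mm with a mushroom knob, 57 mm high. Origin: centre of its underside.
- squeeze_bottle: Bystander: white squeeze bottle, 58 mm diameter, 180 mm high. Origin: centre of its underside.
- soup_cup: Bystander: white paper soup cup, 96 mm across, 68 mm high. Origin: centre of its underside.
- food_pan: Bystander: clear open food pan 160 by 105 by 65 mm with a black scoop in it. Origin: centre of its underside.
- shaker: Bystander: steel shaker, 42 mm diameter, 85 mm high. Origin: centre of its underside.
Mind the look-alikes: they are no part of the job. Several things have the shape of the blade; the one meant has the colours described above.

How it is judged (in metres and radians):
On the way:
1. The blade lies flat on its seats with the notch fully home, held against the pin with a push of 4 to 14 N, the clamp still up (horizontal distance between blade_notch and pin_c0 below 0.0018 m and z of blade_notch in the frame of stop between -0.0015 and 0.0015 m and angle between the x axis of blade and the x axis of slicer, either way round below 0.07 rad and angle between blade's own z axis and vertical below 0.04 rad and value of joint clamp above 0.8 rad and contact force between blade and stop between 4 and 14 N), for 0.4 s.
At the end, for the whole second after the job is handed in: The blade rests flat on its seats (within 1.5 mm in height, 0.04 rad), square to the slicer within 0.07 rad, its notch home on the pin (blade_notch within 1.8 mm of the pin's axis), the clamp lever down (below 0.06 rad), all at rest (horizontal distance between blade_notch and pin_c0 below 0.0018 m and z of blade_notch in the frame of stop between -0.0015 and 0.0015 m and angle between the x axis of blade and the x axis of slicer, either way round below 0.07 rad and angle between blade's own z axis and vertical below 0.04 rad and value of joint clamp below 0.06 rad and linear speed of blade below 0.01 m/s and velocity of joint clamp between -0.05 and 0.05 rad/s); the robot touches nothing.
It fails at once if The blade is driven onto the pin with more than 20 N (contact force between blade and stop above 20 N).
It fails at once if The blade is pressed onto its seats, or the clamp onto the blade, with more than 150 N of contact force, all summed (contact force between blade and slicer above 150 N).
It fails at once if The comb blade or another bystander is moved more than 30 mm (distance of any of comb_blade, guard, squeeze_bottle, soup_cup, food_pan, shaker from where it was at the start of the episode above 0.03 m).
It also fails if it takes over 72 s, if anything falls off the work surface, if the arm or the gripper's body presses on something with over 40 N, if the wrist force passes 120 N, or if a joint passes its speed limit or range.

## Robot

A 6-joint arm with a two-finger parallel gripper is mounted at the origin on the work surface. World frame = base frame: x ahead of the robot, y to its left, z up, the work surface at z = 0. Lengths are in m, angles in degrees, forces in N, time in s.
With the tool pointing down it reaches from about 0.4 to 0.825 m from the base axis. Payload 7 kg.
Tool frame: the origin (TCP) lies at the very end of the fingers, on their centre line; the grasp point (between the pads) lies 19 mm behind it; z points along the fingers, y is the line along which they close (so a half turn about z gives the same grasp; the last joint's range is limited). The gripper opens to 88 mm and grips with 3 to 60 N. Pads are 19 mm wide; open, the fingers measure 130 mm over their backs; the gripper's body (78 mm by 193 mm) begins 47 mm behind the grasp point.
Start: joints at [-53.68, 20.546, 0.682, 0, -70.136, -16.507], TCP at [0.229, -0.635, 0.227] pointing down, gripper open.
Joint ranges: [-176.03, 176.03], [-82.01, 121.73], [-58.28, 71.71], [-173.87, 95.51], [-174.79, -0.11], [-173.66, 173.66]. Speed limits (degrees/s): [136.94, 136.94, 172.46, 180, 180, 180].

## Interface

Orientations are given as [roll, pitch, yaw] about the fixed x, y, z axes, in that order (R = Rz(yaw) Ry(pitch) Rx(roll)).
In Python, from plant import ctrl, viewer gives the robot as it stands.
- The arm moves only by the tool servo_tool, never from a script. Its argument "rows" is a list of rows, each a list of 6 numbers: the shift along the world's x, y, z in mm, then the turn, a rotation vector about the world's x, y, z in degrees. A call has 1 to 5 rows; each row shifts and turns the commanded pose from where the row before left it; what a row does not reach is not made up. A row lasts 1/12 s, in which the tool goes at most 41.7 mm and 7.16 degrees, less where a joint would pass 70% of its speed; a pose out of reach is approached as far as the arm can. A call is refused whole if a number of a shift passes 41.7 or a number of a turn 7.16, either way. A call with a gripper value outside its range is refused whole. "fingers" is the finger opening in mm, from 0 to 87.6, set as the call begins (left out, the last holds). The fingers move at their own pace and stop on an object; the grip force is fixed at half the most. Time passes only in rows, so rows that do not move let the fingers close. It gives the time, the measured TCP pose, the force and the opening at its end, in the units of the state.
- ctrl.get_obs(): the state, without advancing time (a new reading comes with each control period).
- viewer.snapshot(name): name is "side" or "top"; returns (picture, depth): 480x640x3 uint8, red, green, blue; 480x640 float32, m along the optical axis (not along the pixel's ray), 0 where there is no reading.
- viewer.calibration(name): a dict with "fx", "fy", "cx", "cy" (pixels), "origin" and "rotation" of the camera in the world. Camera axes: x right, y up, looking along -z (the intrinsics and any distortion apply to the point x, -y, -z); pixel columns grow to the right and rows downward; lengths in m; the calibration is good to about 2 mm. A picture is of the moment at which its call begins. calibration takes no time and is no camera call.
- ctrl.close_job(): hands the job in, once; it reports no verdict.
The state is a dict: "clock": time; "joint_pos": joint angles; "qvel": joint speeds; "tau": joint torques, N m; "tool_pos": TCP position; "orientation": TCP orientation; "force": force on the tool from outside, world axes, zero at the start; "moment": the same for the moment, N m; "opening": finger opening in m.
Only numpy, scipy, OpenCV 4.12 (cv2) and the standard library are available. Lean on these libraries where they do the work, as an engineer would, in place of code of your own. Each camera call takes 0.05 s, during which the arm holds its last target. There are 200 camera calls.

## Working session

There is one attempt and no reset: what is moved stays moved. The work goes in short steps, Python scripts to look and compute and a tool call to move; the robot and the scene stay as the last step left them, time stands still between calls to the robot, and variables do not carry over. Pictures are saved under pics/ and viewed, on a budget of 10 in all, crops included, one or two more only if the job needs it, and the job is handed in when it is done.

Besides the shell and the picture viewer there is one more tool, called after "Emit:" by a JSON object that holds its "api" and its "payload", one argument or row to a line. servo_tool: Moves the arm, as the interface text tells. Its arguments: {"type":"object","properties":{"rows":{"type":"array","items":{"type":"array","items":{"type":"number"}}},"fingers":{"type":"number"}},"required":["rows"]}

```bash
ls; mkdir -p pics
cat > h.py <<'E'
import numpy as np, cv2
from plant import ctrl, viewer
def snap(n):
    im,d=viewer.snapshot(n); np.savez(f'{n}.npz',im=im,d=d); return im,d
def load(n):
    z=np.load(f'{n}.npz'); return z['im'],z['d']
def cloud(n,d):
    c=viewer.calibration(n); v,u=np.mgrid[0:480,0:640]
    p=np.stack([(u-c['cx'])/c['fx']*d,-(v-c['cy'])/c['fy']*d,-d],-1)
    return p@np.array(c['rotation']).T+np.array(c['origin'])
def ray(n,u,v,z):
    c=viewer.calibration(n); r=np.array(c['rotation'])@[(u-c['cx'])/c['fx'],-(v-c['cy'])/c['fy'],-1]
    o=np.array(c['origin']); return o+r*(z-o[2])/r[2]
def save(n,im,box=None,s=1):
    if box: u0,v0,u1,v1=box; im=im[v0:v1,u0:u1]
    cv2.imwrite(f'pics/{n}.png',cv2.resize(im[...,::-1],None,fx=s,fy=s,interpolation=cv2.INTER_CUBIC))
E
python3 - <<'E'
from h import *
for n in('side','top'):
    im,d=snap(n); save(n+'0',im); print(n,viewer.calibration(n))
o=ctrl.get_obs(); print(o)
E
```

```text
pics
side {'fx': 445.88092445003946, 'fy': 445.88092445003946, 'cx': 315.77718317014484, 'cy': 243.26553036572412, 'origin': array([-0.04787606,  0.66251888,  0.88599457]), 'rotation': array([  48.51402326,   -1.08044779, -137.7183163 ])}
top {'fx': 459.723289508132, 'fy': 459.723289508132, 'cx': 322.2442530385932, 'cy': 243.65362106138014, 'origin': array([ 0.44042077, -0.05125586,  1.21375733]), 'rotation': array([  5.8690465 ,   0.70278217, -90.54535303])}
{'clock': 0.1, 'joint_pos': array([-5.36823307e+01,  2.05872932e+01,  6.38661363e-01, -1.55486142e-02,
       -7.01362532e+01, -1.65057529e+01]), 'qvel': array([ 0.04310922, -0.04713234,  0.03822561, -0.03115436,  0.00196209,
        0.08392648]), 'tau': array([-3.06886621e-03, -5.84163952e+01,  2.93751329e+01,  7.01552019e+00,
        1.01145194e-02, -5.74487035e-05]), 'tool_pos': array([ 0.2285802 , -0.6346536 ,  0.22572094]), 'orientation': array([ 1.79914460e+02, -1.01036286e-02, -1.60193370e+02]), 'force': array([ 0.08949098,  0.29251572, -0.42194345]), 'moment': array([-0.00256451, -0.00472704,  0.02409043]), 'opening': 0.08790158760800001}
```

```bash
python3 - <<'E'
s=open('h.py').read()
s=s.replace("from plant","from scipy.spatial.transform import Rotation as Ro\nfrom plant").replace("np.array(c['rotation'])","Ro.from_euler('xyz',c['rotation'],degrees=True).as_matrix()")
open('h.py','w').write(s)
E
python3 -c "
from h import *
for n in('side','top'):
    im,d=load(n);P=cloud(n,d);print(n,P[240,320],P[400,200],(d>0).mean(),np.median(P[...,2][d>0]))"
```

```text
side [ 6.14793793e-01 -1.10052231e-01 -1.00757988e-04] [ 0.45382998  0.45379232 -0.00070482] 0.9960188802083333 0.0014878654599522756
top [ 5.75183508e-01 -3.16820245e-02 -2.61738338e-04] [ 0.16369535  0.28162562 -0.00298709] 0.99609375 -0.0008748463381711424
```

View pics/top0.png

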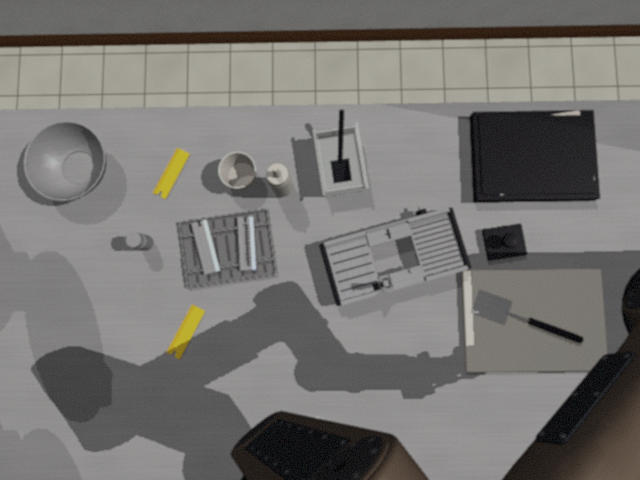

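View pics/side0.png

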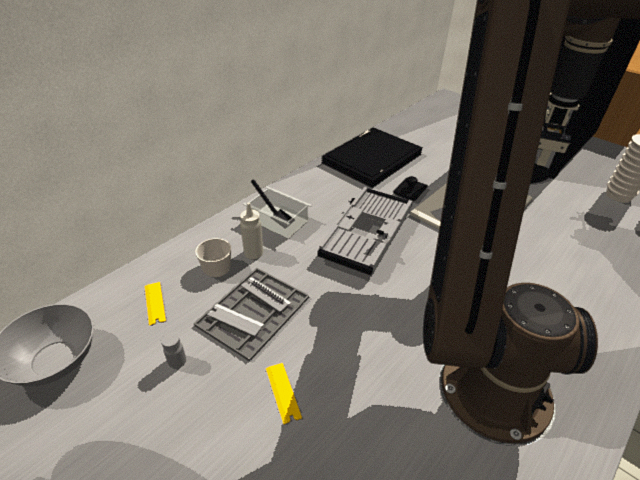

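Run:
```python
from h import *
t,_=load('top'); s,_=load('side')
def crop(im,b,w,h): return cv2.resize(im[b[1]:b[3],b[0]:b[2]],(w,h),interpolation=cv2.INTER_CUBIC)
save('z1',np.hstack([crop(t,(175,205,280,295),420,360),crop(s,(190,265,315,363),375,294) if 0 else crop(s,(190,265,315,385),375,360)]))
save('z2',np.vstack([crop(t,(335,205,475,310),640,480)[:, :],]))
```

```text
(no output)
```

View pics/z1.png

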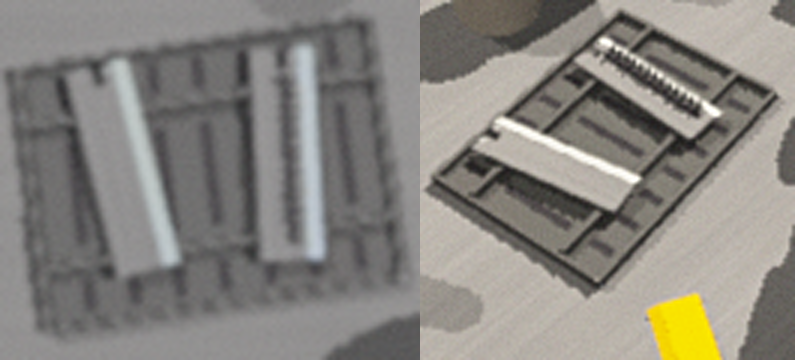

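View pics/z2.png

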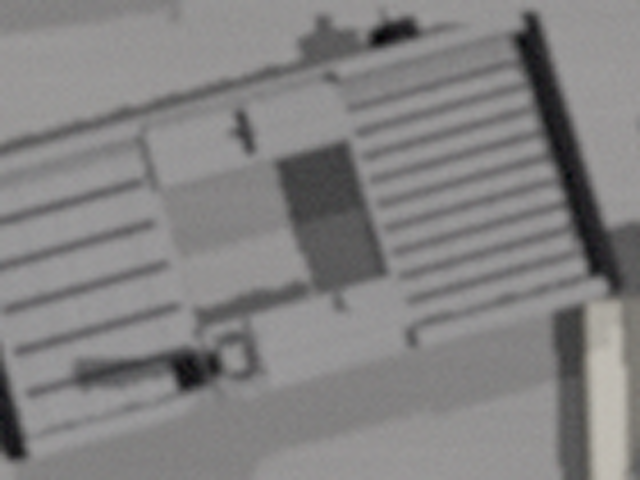

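Run:
```python
from h import *
for n in('top','side'):
    im,d=load(n);P=cloud(n,d); hsv=cv2.cvtColor(im,cv2.COLOR_RGB2HSV)
    print(n)
    # blade
    b=(175,205,280,295) if n=='top' else (190,265,315,385)
    R=np.zeros((480,640),bool);R[b[1]:b[3],b[0]:b[2]]=1
    m=(R&(P[...,2]>.0155)&(P[...,2]<.030)).astype(np.uint8)
    k,l,st,c=cv2.connectedComponentsWithStats(m)
    for i in range(1,k):
        if st[i,4]<100: continue
        q=P[l==i]; r=cv2.minAreaRect(q[:,:2].astype(np.float32)*1000); print('comp',st[i],r,np.median(q[:,2]))
    # slicer
    b=(310,200,480,310) if n=='top' else (310,180,420,280)
    R=np.zeros((480,640),bool);R[b[1]:b[3],b[0]:b[2]]=1
    for lo,hi in((.03,.058),(.045,.055)):
        m=(R&(P[...,2]>lo)&(P[...,2]<hi)).astype(np.uint8)
        k,l,st,c=cv2.connectedComponentsWithStats(m);i=1+st[1:,4].argmax();q=P[l==i]
        print('slicer',cv2.minAreaRect(q[:,:2].astype(np.float32)*1000),np.percentile(q[:,2],[5,25,50,75,95]))
f=lambda x,y:(335+x*.21875-.4,205+y*.21875-.4)
for nm,x,y,z in(('pin base',243,150,.05),('thrTL',160,185,.05),('TR',350,142,.05),('BR',387,275,.05),('BL',200,325,.05),('grip',195,370,.09),('railL',-0,150,.05),('railR',525,25,.05),('botR',605,295,.05),('botL',20,455,.05)):
    print(nm,np.round(ray('top',*f(x,y),z)*1000,1))
g=lambda x,y:(175+x/4-.4,205+y/4-.4)
for x,y in((70,75),(125,60),(180,265),(120,278)): print('blade c',np.round(ray('top',*g(x,y),.018)*1000,1))
```

```text
top
comp [238 217  18  53 593] ((567.9458618164062, 161.03475952148438), (138.97393798828125, 42.71540069580078), 2.1271283626556396) 0.017998126012784166
comp [192 220  27  54 579] ((559.811279296875, 268.9256591796875), (139.78805541992188, 41.54804229736328), 14.900197982788086) 0.017812978117189182
slicer ((540.557861328125, -219.37008666992188), (189.46389770507812, 358.57940673828125), 15.276626586914062) [0.03782457 0.04151336 0.04480889 0.04813404 0.05458306]
slicer ((517.1542358398438, -180.90478515625), (164.4599609375, 271.67236328125), 15.333531379699707) [0.04526025 0.04638006 0.04793069 0.05000143 0.05358238]
side
comp [241 278  49  34 541] ((564.662109375, 162.15184020996094), (142.75723266601562, 42.38718032836914), 2.6924099922180176) 0.018291893512836332
comp [207 304  56  32 602] ((556.3824462890625, 270.7525329589844), (139.77291870117188, 44.18675994873047), 16.068681716918945) 0.017574716803133328
slicer ((537.261962890625, -219.46435546875), (191.33668518066406, 367.3388671875), 15.041029930114746) [0.03728229 0.04222453 0.04575167 0.04856122 0.05523892]
slicer ((530.6693725585938, -218.90921020507812), (178.6917266845703, 361.39471435546875), 15.377185821533203) [0.04527738 0.0462452  0.04764061 0.04973136 0.05351656]
pin base [ 574.4 -204.9   50. ]
thrTL [ 555.3 -158.4   50. ]
TR [ 578.2 -264.5   50. ]
BR [ 504.  -282.7   50. ]
BL [ 477.4 -178.9   50. ]
grip [ 452.3 -171.3   90. ]
railL [575.8 -69.8  50. ]
railR [ 643. -364.   50.]
botR [ 491.7 -402.3   50. ]
botL [407.1 -78.7  50. ]
blade c [621.  304.8  18. ]
blade c [630.6 268.6  18. ]
blade c [495.1 230.4  18. ]
blade c [487.  269.5  18. ]
```

Emit:
{"api": "servo_tool", "payload": {
  "rows": [
    [20.8, 34.6, 0, 0, 0, -0.18],
    [20.8, 34.6, 0, 0, 0, -0.18],
    [20.8, 34.6, 0, 0, 0, -0.18],
    [20.8, 34.6, 0, 0, 0, -0.18],
    [20.8, 34.6, 0, 0, 0, -0.18]
  ],
  "fingers": 60
}}

```text
clock: 0.52
tool_pos: [0.3331, -0.4603, 0.2261]
orientation: [180.0, -0.0, -161.1]
force: [1.4, -0.1, 0.4]
opening: 0.0623
```

Emit:
{"api": "servo_tool", "payload": {
  "rows": [
    [20.8, 34.6, 0, 0, 0, -0.18],
    [20.8, 34.6, 0, 0, 0, -0.18],
    [20.8, 34.6, 0, 0, 0, -0.18],
    [20.8, 34.6, 0, 0, 0, -0.18],
    [20.8, 34.6, 0, 0, 0, -0.18]
  ]
}}

```text
clock: 0.93
tool_pos: [0.4372, -0.2871, 0.2265]
orientation: [180.0, 0.0, -162.0]
force: [0.6, 0.3, 0.4]
opening: 0.0598
```

Emit:
{"api": "servo_tool", "payload": {
  "rows": [
    [20.8, 34.6, 0, 0, 0, -0.18],
    [20.8, 34.6, 0, 0, 0, -0.18],
    [6.2, 37.6, 0, 0, 0, -0.18],
    [6.2, 37.6, 0, 0, 0, -0.18],
    [6.2, 37.6, 0, 0, 0, -0.18]
  ]
}}

```text
clock: 1.35
tool_pos: [0.4968, -0.1051, 0.2262]
orientation: [180.0, -0.0, -162.9]
force: [1.3, -0.9, 0.5]
opening: 0.0602
```

Emit:
{"api": "servo_tool", "payload": {
  "rows": [
    [6.2, 37.6, -8, 0, 0, -0.18],
    [6.2, 37.6, -8, 0, 0, -0.18],
    [6.2, 37.6, -8, 0, 0, -0.18],
    [6.2, 37.6, -8, 0, 0, -0.18],
    [6.2, 37.6, -8, 0, 0, -0.18]
  ]
}}

```text
clock: 1.77
tool_pos: [0.5276, 0.0829, 0.1862]
orientation: [180.0, -0.0, -163.8]
force: [0.9, -0.8, 1.2]
opening: 0.0604
```

Emit:
{"api": "servo_tool", "payload": {
  "rows": [
    [6.2, 37.6, -8, 0, 0, -0.18],
    [6.2, 37.6, -8, 0, 0, -0.18],
    [6.2, 37.6, -8, 0, 0, -0.18],
    [6.2, 37.6, -8, 0, 0, -0.18],
    [6.2, 37.6, -8, 0, 0, -0.18]
  ]
}}

```text
clock: 2.18
tool_pos: [0.5587, 0.2708, 0.1459]
orientation: [-180.0, -0.0, -164.7]
force: [0.7, 0.1, -0.1]
opening: 0.06
```

Emit:
{"api": "servo_tool", "payload": {
  "rows": [
    [0, -0.7, -32, 0, 0, 0],
    [0, 0, -32, 0, 0, 0],
    [0, 0, -32, 0, 0, 0],
    [0, 0, -24, 0, 0, 0],
    [0, 0, 0, 0, 0, 0]
  ]
}}

```text
clock: 2.6
tool_pos: [0.5557, 0.2659, 0.0209]
orientation: [-179.8, -0.5, -164.7]
force: [-0.2, -0.6, -0.3]
opening: 0.0601
```

Emit:
{"api": "servo_tool", "payload": {
  "rows": [
    [0, 0, -10, 0, 0, 0],
    [0, 0, -8.5, 0, 0, 0],
    [0, 0, 0, 0, 0, 0]
  ]
}}

```text
clock: 2.85
tool_pos: [0.5589, 0.2682, 0.0076]
orientation: [180.0, -0.0, -164.7]
force: [-0.5, 0.1, -0.5]
opening: 0.0602
```

Emit:
{"api": "servo_tool", "payload": {
  "rows": [
    [0, 0, 0, 0, 0, 0],
    [0, 0, 0, 0, 0, 0],
    [0, 0, 0, 0, 0, 0],
    [0, 0, 0, 0, 0, 0],
    [0, 0, 0, 0, 0, 0]
  ],
  "fingers": 30
}}

```text
clock: 3.27
tool_pos: [0.5595, 0.2687, 0.0091]
orientation: [180.0, 0.1, -164.7]
force: [-1.2, 1.2, 3.6]
opening: 0.0395
```

Emit:
{"api": "servo_tool", "payload": {
  "rows": [
    [0, 0, 0, 0, 0, 0],
    [0, 0, 5, 0, 0, 0],
    [0, 0, 15, 0, 0, 0],
    [0, 0, 30, 0, 0, 0],
    [0, 0, 30, 0, 0, 0]
  ]
}}

```text
clock: 3.68
tool_pos: [0.5577, 0.2673, 0.0876]
orientation: [-179.9, -0.2, -164.7]
force: [0.2, 0.6, -1.6]
opening: 0.0392
```

Emit:
{"api": "servo_tool", "payload": {
  "rows": [
    [0, 0, 30, 0, 0, 0],
    [0, -20, 20, 0, 0, 0],
    [0, -30, 0, 0, 0, 0],
    [0, 0, 0, 0, 0, 0],
    [0, 0, 0, 0, 0, 0]
  ]
}}

```text
clock: 4.1
tool_pos: [0.5585, 0.2169, 0.1385]
orientation: [180.0, -0.0, -164.8]
force: [-0.6, 0.8, -2.1]
opening: 0.0391
```

Run:
```python
from h import *
s,_=snap('side');t,dt=snap('top'); o=ctrl.get_obs(); print(o['tool_pos'],o['force'])
save('lift',np.hstack([cv2.resize(s[200:360,150:330],(405,360)),cv2.resize(t[180:340,160:330],(382,360))]))
```

```text
[0.55875145 0.21808227 0.13786332] [-0.71852778  0.83967564 -2.08022912]
```

View pics/lift.png

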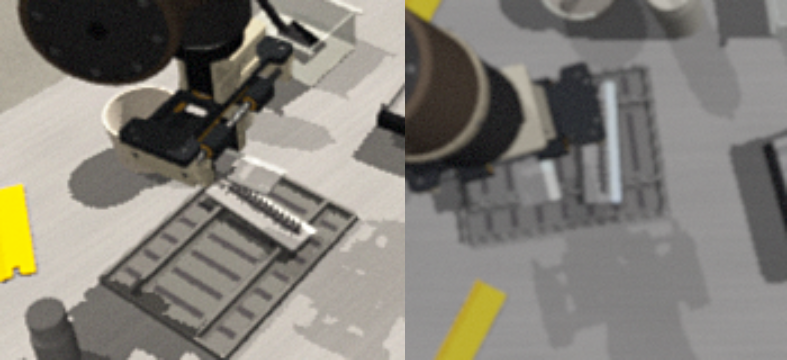

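Run:
```python
from h import *
z=viewer.snapshot('top'); t=z[0]; s,_=viewer.snapshot('side')
np.savez('t2.npz',t=t,s=s); P=cloud('top',z[1])
a=np.hstack([cv2.resize(t[222:247,372:405],(396,300),interpolation=cv2.INTER_CUBIC),cv2.resize(s[190:230,350:402],(390,300),interpolation=cv2.INTER_CUBIC)])
b=np.hstack([cv2.resize(t[268:298,360:400],(396,297),interpolation=cv2.INTER_CUBIC),cv2.resize(s[215:255,350:402],(390,297),interpolation=cv2.INTER_CUBIC)])
save('pin',np.vstack([a,b]))
c=np.array([528.5,-221.5,0])/1000
for n in('top','side'):
    Q=P if n=='top' else cloud('side',viewer.snapshot('side')[1])
    L=(Q-c)@Ro.from_euler('z',15.25,degrees=True).as_matrix()*1000
    m=(abs(L[...,0]+60)<20)&(L[...,1]>20)&(L[...,1]<100)&(L[...,2]>62)
    q=L[m]; print(n,q[np.argsort(-q[:,2])][:12].round(1).tolist())
    m=(abs(L[...,0]-59)<16)&(abs(L[...,1])<12)&(L[...,2]>52.5); print('pin?',L[m].round(1).tolist())
for u,v in((388.2,233.4),): pass
```

```text
top [[-52.2, 75.6, 103.2], [-56.8, 77.0, 102.8], [-62.7, 73.7, 102.8], [-57.4, 74.6, 102.7], [-65.0, 74.3, 102.2], [-54.5, 76.1, 101.2], [-64.3, 76.5, 101.1], [-55.1, 73.7, 100.4], [-53.5, 70.7, 100.3], [-59.8, 75.1, 100.2], [-54.2, 68.4, 100.1], [-67.3, 74.8, 100.0]]
pin? [[71.2, -3.0, 53.8], [70.7, 5.4, 55.6], [66.3, -1.6, 53.4], [65.4, -3.6, 55.6], [62.2, 2.2, 52.8], [58.6, 1.3, 57.7], [58.2, -1.6, 54.8], [57.4, -3.8, 55.9], [56.2, 1.9, 56.7], [55.5, -0.5, 56.8], [53.1, -10.9, 53.0], [54.7, 4.7, 54.2], [51.6, 2.8, 53.1], [47.8, -1.4, 52.7], [45.0, -11.0, 53.8]]
side [[-62.6, 77.2, 102.9], [-59.9, 77.6, 102.1], [-68.7, 77.6, 102.1], [-65.8, 77.1, 100.6], [-56.8, 76.6, 100.2], [-70.5, 73.9, 100.1], [-69.6, 79.3, 100.1], [-67.1, 80.2, 99.7], [-71.9, 77.5, 99.7], [-62.9, 76.7, 99.1], [-59.5, 83.1, 98.9], [-60.3, 77.5, 98.6]]
pin? [[74.2, 2.4, 61.1], [73.7, -4.5, 56.5], [74.8, 0.3, 55.6], [70.7, -6.0, 52.8], [74.0, 1.7, 53.0], [54.9, 0.9, 59.5], [46.5, -11.0, 54.5], [52.7, 6.0, 60.0], [51.8, -0.2, 56.1], [56.7, 3.1, 52.7], [52.2, 6.4, 56.6]]
```

View pics/pin.png

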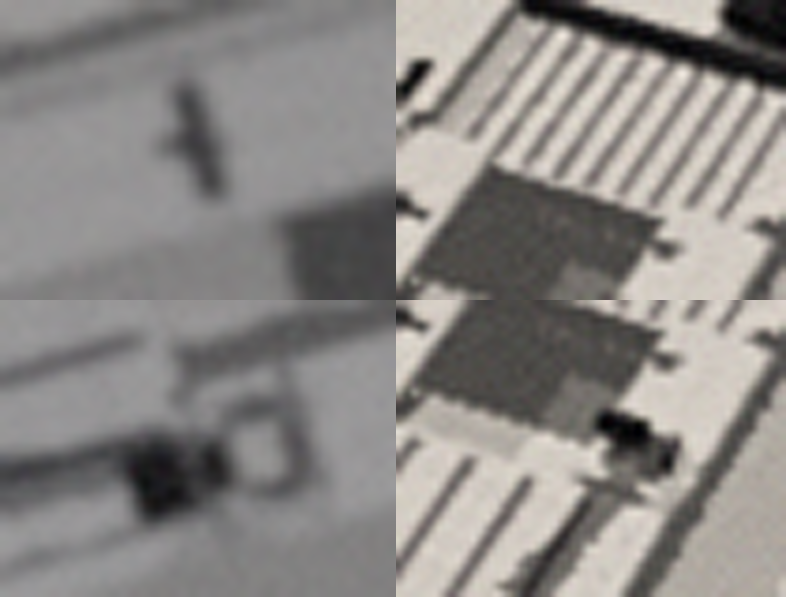

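Emit:
{"api": "servo_tool", "payload": {
  "rows": [
    [-4.9, -40.5, 0, 0, 0, 0],
    [-4.9, -40.5, 0, 0, 0, 0],
    [-4.9, -40.5, 0, 0, 0, 0],
    [-4.9, -40.5, 0, 0, 0, 0],
    [-4.9, -40.5, 0, 0, 0, 0]
  ]
}}

```text
clock: 4.77
tool_pos: [0.5339, 0.0147, 0.1378]
orientation: [-180.0, -0.0, -164.6]
force: [0.6, -0.3, -1.0]
opening: 0.0392
```

Emit:
{"api": "servo_tool", "payload": {
  "rows": [
    [-4.9, -40.5, 0, 0, 0, 0],
    [-4.9, -40.5, 0, 0, 0, 0],
    [-4.9, -40.5, 0, 0, 0, 0],
    [-4.9, -40.5, 0, 0, 0, 0],
    [-4.9, -40.5, 0, 0, 0, 0]
  ]
}}

```text
clock: 5.18
tool_pos: [0.5097, -0.1881, 0.138]
orientation: [180.0, -0.0, -164.6]
force: [0.8, 0.2, -1.2]
opening: 0.0395
```

Emit:
{"api": "servo_tool", "payload": {
  "rows": [
    [-4.6, -40, 0, 0, 0, 0],
    [0, 0, -30, 0, 0, 0],
    [0, 0, -30, 0, 0, 0],
    [0, 0, -13, 0, 0, 0],
    [0, 0, 0, 0, 0, 0]
  ]
}}

```text
clock: 5.6
tool_pos: [0.5029, -0.2264, 0.0613]
orientation: [179.8, -0.4, -164.7]
force: [-0.7, 0.3, -1.2]
opening: 0.0391
```

Emit:
{"api": "servo_tool", "payload": {
  "rows": [
    [0, 0, 0, 0, 0, 0],
    [0, 0, 0, 0, 0, 0]
  ]
}}

```text
clock: 5.77
tool_pos: [0.5065, -0.2266, 0.066]
orientation: [-180.0, 0.1, -164.6]
force: [-0.5, -0.1, -1.1]
opening: 0.0391
```

Run:
```python
from h import *
t,dt=viewer.snapshot('top'); s,ds=viewer.snapshot('side'); o=ctrl.get_obs(); print(o['tool_pos'],o['orientation'],o['force'],o['opening'])
np.savez('t3.npz',t=t,s=s,dt=dt,ds=ds)
save('over',np.hstack([cv2.resize(t[200:310,330:440],(390,390),interpolation=cv2.INTER_CUBIC),cv2.resize(s[170:270,315:415],(390,390),interpolation=cv2.INTER_CUBIC)]))
```

```text
[ 0.50665635 -0.22650425  0.06645435] [-1.79940387e+02  1.23556217e-01 -1.64627096e+02] [ 0.00903534  0.13912006 -1.6123495 ] 0.039161330575774436
```

View pics/over.png

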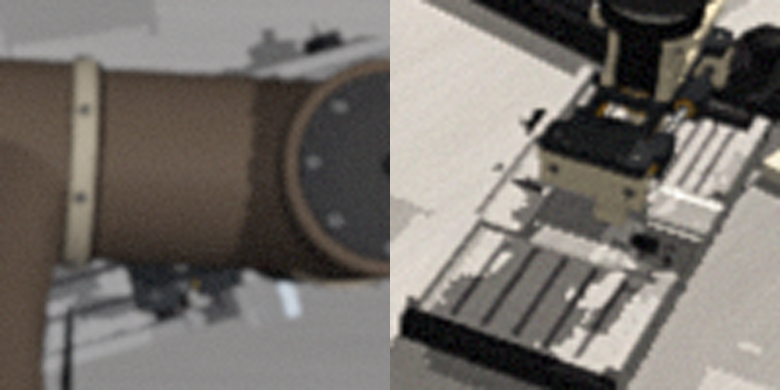

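Emit:
{"api": "servo_tool", "payload": {
  "rows": [
    [0, 0, -6, 0, 0, 0],
    [0, 0, -6, 0, 0, 0],
    [0, 0, -5, 0, 0, 0],
    [0, 0, 0, 0, 0, 0],
    [0, 0, 0, 0, 0, 0]
  ]
}}

```text
clock: 6.28
tool_pos: [0.505, -0.2267, 0.0476]
orientation: [180.0, -0.1, -164.7]
force: [-0.1, -0.4, -2.0]
opening: 0.0388
```

Emit:
{"api": "servo_tool", "payload": {
  "rows": [
    [0, 0, -0.8, 0, 0, 0],
    [0, 0, -0.8, 0, 0, 0],
    [0, 0, -0.8, 0, 0, 0],
    [0, 0, 0, 0, 0, 0],
    [0, 0, 0, 0, 0, 0]
  ]
}}

```text
clock: 6.7
tool_pos: [0.5054, -0.2268, 0.0457]
orientation: [-180.0, 0.0, -164.7]
force: [-0.2, -0.4, -2.3]
opening: 0.0389
```

Emit:
{"api": "servo_tool", "payload": {
  "rows": [
    [0, 0, -0.5, 0, 0, 0],
    [0, 0, -0.5, 0, 0, 0],
    [0, 0, 0, 0, 0, 0],
    [0, 0, 0, 0, 0, 0]
  ]
}}

```text
clock: 7.03
tool_pos: [0.5055, -0.2268, 0.045]
orientation: [-180.0, 0.0, -164.7]
force: [-1.3, 0.6, 3.7]
opening: 0.0388
```

Emit:
{"api": "servo_tool", "payload": {
  "rows": [
    [0, 0, -0.5, 0, 0, 0],
    [0, 0, -0.5, 0, 0, 0],
    [0, 0, 0, 0, 0, 0],
    [0, 0, 0, 0, 0, 0]
  ]
}}

```text
clock: 7.37
tool_pos: [0.5055, -0.2268, 0.0449]
orientation: [-180.0, 0.0, -164.7]
force: [-4.4, 3.3, 13.7]
opening: 0.0391
```

Emit:
{"api": "servo_tool", "payload": {
  "rows": [
    [0, 0, -0.0, 0, 0, 0],
    [0, 0, 0.9, 0, 0, 0],
    [1.9, 0.5, 0, 0, 0, 0],
    [1.9, 0.5, 0, 0, 0, 0],
    [0, 0, 0, 0, 0, 0]
  ]
}}

```text
clock: 7.78
tool_pos: [0.5087, -0.226, 0.045]
orientation: [-180.0, -0.1, -164.7]
force: [-4.6, -0.3, 9.3]
opening: 0.0391
```

Emit:
{"api": "servo_tool", "payload": {
  "rows": [
    [1.9, 0.5, 0, 0, 0, 0],
    [1.9, 0.5, 0, 0, 0, 0],
    [1.9, 0.5, 0, 0, 0, 0],
    [0, 0, 0, 0, 0, 0]
  ]
}}

```text
clock: 8.12
tool_pos: [0.5144, -0.2247, 0.045]
orientation: [-180.0, -0.1, -164.7]
force: [-4.8, -1.6, 8.8]
opening: 0.0393
```

Emit:
{"api": "servo_tool", "payload": {
  "rows": [
    [0, 0, 0.5, 0, 0, 0],
    [1.45, 0.4, 0, 0, 0, 0],
    [1.45, 0.4, 0, 0, 0, 0],
    [0, 0, 0, 0, 0, 0]
  ]
}}

```text
clock: 8.45
tool_pos: [0.518, -0.2235, 0.045]
orientation: [-180.0, -0.0, -164.7]
force: [-1.6, -0.8, 4.8]
opening: 0.0394
```

Emit:
{"api": "servo_tool", "payload": {
  "rows": [
    [0.95, 0.26, 0, 0, 0, 0],
    [0.95, 0.26, 0, 0, 0, 0],
    [0.95, 0.26, 0, 0, 0, 0],
    [0, 0, 0, 0, 0, 0]
  ]
}}

```text
clock: 8.78
tool_pos: [0.5208, -0.2226, 0.045]
orientation: [-180.0, 0.0, -164.7]
force: [-1.8, -0.1, 3.5]
opening: 0.0389
```

Emit:
{"api": "servo_tool", "payload": {
  "rows": [
    [0.7, 0.2, 0, 0, 0, 0],
    [0.7, 0.2, 0, 0, 0, 0],
    [0, 0, 0, 0, 0, 0]
  ]
}}

```text
clock: 9.03
tool_pos: [0.5222, -0.2222, 0.0451]
orientation: [-180.0, 0.0, -164.7]
force: [-3.3, -1.2, 3.9]
opening: 0.0393
```

Emit:
{"api": "servo_tool", "payload": {
  "rows": [
    [0.7, 0.2, 0, 0, 0, 0],
    [0.7, 0.2, 0, 0, 0, 0],
    [0, 0, 0, 0, 0, 0]
  ]
}}

```text
clock: 9.28
tool_pos: [0.5236, -0.2218, 0.0451]
orientation: [-180.0, 0.0, -164.7]
force: [-2.3, 0.4, 4.0]
opening: 0.0391
```

Emit:
{"api": "servo_tool", "payload": {
  "rows": [
    [0.6, 0.16, 0, 0, 0, 0],
    [0.6, 0.16, 0, 0, 0, 0],
    [0, 0, 0, 0, 0, 0]
  ]
}}

```text
clock: 9.53
tool_pos: [0.5247, -0.2215, 0.045]
orientation: [180.0, 0.0, -164.7]
force: [-1.6, -0.7, 3.7]
opening: 0.0393
```

Emit:
{"api": "servo_tool", "payload": {
  "rows": [
    [0.6, 0.16, 0, 0, 0, 0],
    [0.6, 0.16, 0, 0, 0, 0],
    [0, 0, 0, 0, 0, 0]
  ]
}}

```text
clock: 9.78
tool_pos: [0.5258, -0.2212, 0.0451]
orientation: [180.0, -0.0, -164.7]
force: [-3.9, -1.7, 3.7]
opening: 0.0391
```

Emit:
{"api": "servo_tool", "payload": {
  "rows": [
    [0.5, 0.13, 0, 0, 0, 0],
    [0.5, 0.13, 0, 0, 0, 0],
    [0, 0, 0, 0, 0, 0]
  ]
}}

```text
clock: 10.03
tool_pos: [0.5259, -0.2211, 0.045]
orientation: [180.0, -0.1, -164.7]
force: [-6.8, -1.7, 5.8]
opening: 0.0396
```

Emit:
{"api": "servo_tool", "payload": {
  "rows": [
    [0.25, 0.07, 0, 0, 0, 0],
    [0, 0, 0, 0, 0, 0],
    [0, 0, 0, 0, 0, 0]
  ]
}}

```text
clock: 10.28
tool_pos: [0.5259, -0.2211, 0.045]
orientation: [180.0, -0.1, -164.7]
force: [-5.8, -2.8, 6.0]
opening: 0.0392
```

Emit:
{"api": "servo_tool", "payload": {
  "rows": [
    [0.3, 0.08, 0, 0, 0, 0],
    [0, 0, 0, 0, 0, 0],
    [0, 0, 0, 0, 0, 0]
  ]
}}

```text
clock: 10.53
tool_pos: [0.5259, -0.2211, 0.045]
orientation: [180.0, -0.1, -164.7]
force: [-7.4, -2.4, 7.5]
opening: 0.0391
```

Emit:
{"api": "servo_tool", "payload": {
  "rows": [
    [0.4, 0.1, 0.3, 0, 0, 0],
    [0, 0, 0, 0, 0, 0],
    [0, 0, 0, 0, 0, 0]
  ]
}}

```text
clock: 10.78
tool_pos: [0.5261, -0.221, 0.045]
orientation: [180.0, -0.2, -164.7]
force: [-6.9, -4.0, 5.6]
opening: 0.0392
```

Emit:
{"api": "servo_tool", "payload": {
  "rows": [
    [0.4, 0.1, 0.2, 0, 0, 0],
    [0, 0, 0, 0, 0, 0],
    [0, 0, 0, 0, 0, 0],
    [0, 0, 0, 0, 0, 0]
  ]
}}

```text
clock: 11.12
tool_pos: [0.5261, -0.221, 0.045]
orientation: [179.9, -0.2, -164.7]
force: [-6.9, -3.6, 4.5]
opening: 0.0393
```

Emit:
{"api": "servo_tool", "payload": {
  "rows": [
    [0.55, 0.12, 0, 0, 0, 0],
    [0, 0, 0, 0, 0, 0],
    [0, 0, 0, 0, 0, 0],
    [0, 0, 0, 0, 0, 0],
    [0, 0, 0, 0, 0, 0]
  ]
}}

```text
clock: 11.53
tool_pos: [0.5261, -0.221, 0.045]
orientation: [179.9, -0.3, -164.7]
force: [-8.3, -4.5, 6.1]
opening: 0.039
```

Emit:
{"api": "servo_tool", "payload": {
  "rows": [
    [0, 0, 0, 0, 0, 0],
    [0, 0, 0, 0, 0, 0],
    [0, 0, 0, 0, 0, 0],
    [0, 0, 0, 0, 0, 0],
    [0, 0, 0, 0, 0, 0]
  ]
}}

```text
clock: 11.95
tool_pos: [0.5261, -0.221, 0.045]
orientation: [179.9, -0.3, -164.7]
force: [-7.9, -4.6, 5.7]
opening: 0.0391
```

Emit:
{"api": "servo_tool", "payload": {
  "rows": [
    [0, 0, 0, 0, 0, 0],
    [0, 0, 0, 0, 0, 0],
    [0, 0, 0, 0, 0, 0],
    [-0.6, -0.15, 0, 0, 0, 0],
    [-0.6, -0.15, 0, 0, 0, 0]
  ]
}}

```text
clock: 12.37
tool_pos: [0.526, -0.221, 0.0451]
orientation: [180.0, -0.1, -164.7]
force: [-4.4, -1.9, 1.7]
opening: 0.0392
```

Emit:
{"api": "servo_tool", "payload": {
  "rows": [
    [0, 0, 0, 0, 0, 0],
    [0, 0, 0, 0, 0, 0],
    [0, 0, 0, 0, 0, 0],
    [0, 0, 0, 0, 0, 0],
    [0, 0, 0, 0, 0, 0]
  ],
  "fingers": 51
}}

```text
clock: 12.78
tool_pos: [0.528, -0.2206, 0.0456]
orientation: [-180.0, 0.0, -164.7]
force: [0.5, -0.2, 0.2]
opening: 0.0512
```

Emit:
{"api": "servo_tool", "payload": {
  "rows": [
    [0, 0, 10, 0, 0, 0],
    [0, 0, 30, 0, 0, 0],
    [0, 0, 35, 0, 0, 0],
    [0, 0, 35, 0, 0, 0],
    [0, 0, 35, 0, 0, 0]
  ]
}}

```text
clock: 13.2
tool_pos: [0.5273, -0.2207, 0.193]
orientation: [-180.0, 0.0, -164.7]
force: [1.3, 0.3, -0.6]
opening: 0.051
```

Emit:
{"api": "servo_tool", "payload": {
  "rows": [
    [-21.8, 23.2, 0, 0, 0, 0],
    [-21.8, 23.2, 0, 0, 0, 0],
    [-21.8, 23.2, 0, 0, 0, 0],
    [-21.8, 23.2, 0, 0, 0, 0],
    [0, 0, 0, 0, 0, 0]
  ],
  "fingers": 0
}}

```text
clock: 13.62
tool_pos: [0.4369, -0.1258, 0.1916]
orientation: [179.9, 0.1, -164.6]
force: [-1.0, -0.2, -0.8]
opening: 0.0235
```

Run:
```python
from h import *
t,dt=viewer.snapshot('top'); s,ds=viewer.snapshot('side'); o=ctrl.get_obs(); print(o['tool_pos'],o['orientation'],o['force'],o['opening'])
np.savez('t4.npz',t=t,s=s,dt=dt,ds=ds)
save('fit',np.hstack([cv2.resize(t[205:305,345:445],(390,390),interpolation=cv2.INTER_CUBIC),cv2.resize(s[180:280,315:415],(390,390),interpolation=cv2.INTER_CUBIC)]))
```

```text
[ 0.44023477 -0.12725542  0.19201826] [-1.79973533e+02  1.53473011e-01 -1.64560633e+02] [ 0.60049777 -0.21096621  0.5971991 ] 0.015220265391307232
```

View pics/fit.png

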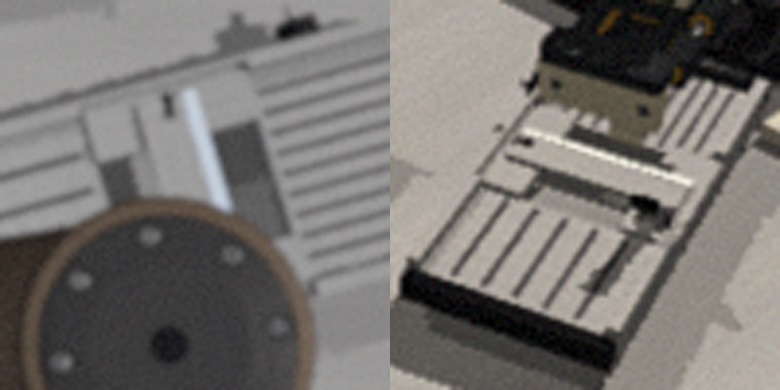

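Emit:
{"api": "servo_tool", "payload": {
  "rows": [
    [0, 0, -30, 0, 0, 0],
    [0, 0, -30, 0, 0, 0],
    [0, 0, -30, 0, 0, 0],
    [0, 0, -17, 0, 0, 0],
    [0, 0, 0, 0, 0, 0]
  ]
}}

```text
clock: 14.13
tool_pos: [0.4385, -0.1286, 0.0804]
orientation: [179.9, -0.4, -164.8]
force: [-0.7, -0.0, 0.8]
opening: 0.0007
```

Emit:
{"api": "servo_tool", "payload": {
  "rows": [
    [1.3, -4.8, 0, 0, 0, 0],
    [1.3, -4.8, 0, 0, 0, 0],
    [1.3, -4.8, 0, 0, 0, 0],
    [0, 0, 0, 0, 0, 0]
  ]
}}

```text
clock: 14.47
tool_pos: [0.4458, -0.1428, 0.085]
orientation: [-180.0, 0.2, -164.7]
force: [-0.2, 3.3, 1.7]
opening: 0.0004
```

Emit:
{"api": "servo_tool", "payload": {
  "rows": [
    [1.2, -4.8, 0, 0, 0, 0],
    [1.2, -4.8, 0, 0, 0, 0],
    [1.2, -4.8, 0, 0, 0, 0],
    [1.2, -4.8, 0, 0, 0, 0],
    [0, 0, 0, 0, 0, 0]
  ]
}}

```text
clock: 14.88
tool_pos: [0.4514, -0.1616, 0.0858]
orientation: [-179.9, 0.3, -164.7]
force: [-0.3, 4.8, 3.2]
opening: 0.0009
```

Emit:
{"api": "servo_tool", "payload": {
  "rows": [
    [1.2, -4.8, 0, 0, 0, 0],
    [1.2, -4.8, 0, 0, 0, 0],
    [1.2, -4.8, 0, 0, 0, 0],
    [1.2, -4.8, 0, 0, 0, 0],
    [0, 0, 0, 0, 0, 0]
  ]
}}

```text
clock: 15.3
tool_pos: [0.4541, -0.1817, 0.0837]
orientation: [-180.0, 0.0, -164.7]
force: [-0.1, 0.6, -0.7]
opening: 0.0005
```

Emit:
{"api": "servo_tool", "payload": {
  "rows": [
    [1.3, -4.8, 0, 0, 0, 0],
    [1.3, -4.8, 0, 0, 0, 0],
    [1.3, -4.8, 0, 0, 0, 0],
    [1.3, -4.8, 0, 0, 0, 0],
    [0, 0, 0, 0, 0, 0]
  ]
}}

```text
clock: 15.72
tool_pos: [0.4585, -0.2006, 0.083]
orientation: [180.0, -0.1, -164.7]
force: [-0.3, 0.0, 0.4]
opening: 0.0006
```

Emit:
{"api": "servo_tool", "payload": {
  "rows": [
    [1.4, -4.8, 0, 0, 0, 0],
    [1.4, -4.8, 0, 0, 0, 0],
    [1.4, -4.8, 0, 0, 0, 0],
    [1.4, -4.8, 0, 0, 0, 0],
    [0, 0, 0, 0, 0, 0]
  ]
}}

```text
clock: 16.13
tool_pos: [0.4634, -0.2188, 0.0822]
orientation: [179.9, -0.1, -164.8]
force: [-0.2, 7.4, -4.7]
opening: 0.0008
```

Run:
```python
from h import *
t,dt=viewer.snapshot('top'); s,ds=viewer.snapshot('side'); o=ctrl.get_obs(); print(o['tool_pos'],o['orientation'],o['force'],o['opening'])
np.savez('t5.npz',t=t,s=s,dt=dt,ds=ds)
save('lever',np.hstack([cv2.resize(s[170:270,320:420],(500,500),interpolation=cv2.INTER_CUBIC)]))
```

```text
[ 0.46341386 -0.21880802  0.08236659] [ 1.79887994e+02 -1.21345563e-01 -1.64750853e+02] [-1.68705584  6.42077496 -4.78363512] 0.000583785752055144
```

View pics/lever.png

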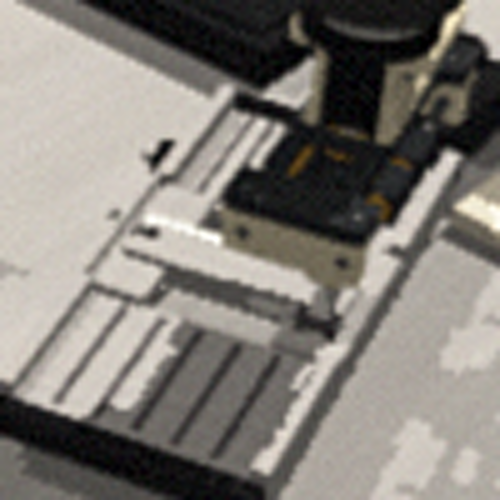

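Emit:
{"api": "servo_tool", "payload": {
  "rows": [
    [-1.6, 5.8, 0, 0, 0, 0],
    [0, 0, 0, 0, 0, 0],
    [0, 0, 20, 0, 0, 0],
    [0, 0, 25, 0, 0, 0],
    [0, 0, 0, 0, 0, 0]
  ]
}}

```text
clock: 16.65
tool_pos: [0.4661, -0.2144, 0.1332]
orientation: [-179.8, 0.3, -164.6]
force: [0.5, -0.1, -0.0]
opening: 0.0007
```

Emit:
{"api": "servo_tool", "payload": {
  "rows": [
    [6.6, -20.5, 0, 0, 0, 0],
    [6.6, -20.4, 0, 0, 0, 0],
    [0, 0, 0, 0, 0, 0],
    [0, 0, 0, 0, 0, 0]
  ]
}}

```text
clock: 16.98
tool_pos: [0.4767, -0.2553, 0.1288]
orientation: [-179.9, 0.0, -164.8]
force: [0.6, 0.7, -0.1]
opening: 0.0
```

Emit:
{"api": "servo_tool", "payload": {
  "rows": [
    [0, 0, -10, 0, 0, 0],
    [0, 0, -6, 0, 0, 0],
    [0, 0, -4, 0, 0, 0],
    [0, 0, -4, 0, 0, 0],
    [0, 0, 0, 0, 0, 0]
  ]
}}

```text
clock: 17.4
tool_pos: [0.4756, -0.2538, 0.1035]
orientation: [180.0, -0.1, -164.7]
force: [0.7, -0.1, -0.4]
opening: 0.0004
```

Emit:
{"api": "servo_tool", "payload": {
  "rows": [
    [0, 0, -3, 0, 0, 0],
    [0, 0, -3, 0, 0, 0],
    [0, 0, -3, 0, 0, 0],
    [0, 0, 0, 0, 0, 0]
  ]
}}

```text
clock: 17.73
tool_pos: [0.4767, -0.2548, 0.0957]
orientation: [-179.9, 0.0, -164.7]
force: [-0.1, -3.2, -0.0]
opening: 0.0003
```

Emit:
{"api": "servo_tool", "payload": {
  "rows": [
    [0, 0, -3, 0, 0, 0],
    [0, 0, -3, 0, 0, 0],
    [0, 0, -3, 0, 0, 0],
    [0, 0, 0, 0, 0, 0]
  ]
}}

```text
clock: 18.07
tool_pos: [0.4782, -0.2582, 0.0892]
orientation: [-179.6, 0.1, -164.6]
force: [-1.4, -21.7, 10.7]
opening: 0.0001
```

Emit:
{"api": "servo_tool", "payload": {
  "rows": [
    [0, 0, 8, 0, 0, 0],
    [0, 0, 15, 0, 0, 0],
    [0, 0, 27, 0, 0, 0],
    [-3.2, 12, 0, 0, 0, 0],
    [-3.2, 12, 0, 0, 0, 0]
  ]
}}

```text
clock: 18.48
tool_pos: [0.4704, -0.2301, 0.1376]
orientation: [-180.0, 0.1, -164.8]
force: [-1.2, 0.0, -0.6]
opening: 0.0005
```

Emit:
{"api": "servo_tool", "payload": {
  "rows": [
    [0, 0, 0, 0, 0, 0],
    [0, 0, 0, 0, 0, 0]
  ]
}}

```text
clock: 18.65
tool_pos: [0.4691, -0.2294, 0.136]
orientation: [180.0, -0.0, -164.6]
force: [0.0, 0.4, -0.5]
opening: 0.0005
```

Run:
```python
from h import *
c=np.array([528.3,-221,0])/1000
s,ds=viewer.snapshot('side');t,dt=viewer.snapshot('top'); o=ctrl.get_obs()
R=Ro.from_euler('z',15.25,degrees=True).as_matrix()
print(((o['tool_pos']-c)@R*1000).round(1),o['force'].round(1))
for n,im,d in(('side',s,ds),('top',t,dt)):
    L=(cloud(n,d)-c)@R*1000
    m=(abs(L[...,0]+60)<14)&(abs(L[...,1])<45)&(L[...,2]>60)&(L[...,2]<125)
    q=L[m]; print(n,len(q)); print(q[np.argsort(-q[:,2])][::max(1,len(q)//25)].round(0).tolist())
save('lev2',cv2.resize(s[180:270,330:410],(640,720)[:1]+(600,),interpolation=cv2.INTER_CUBIC))
```

```text
[-59.1   6.8 135.9] [ 0.4 -0.8 -0.4]
side 116
[[-67.0, -11.0, 97.0], [-63.0, -14.0, 93.0], [-68.0, -9.0, 91.0], [-56.0, -10.0, 90.0], [-61.0, -3.0, 89.0], [-66.0, -7.0, 89.0], [-68.0, -3.0, 88.0], [-63.0, -8.0, 86.0], [-68.0, -2.0, 85.0], [-66.0, 8.0, 84.0], [-70.0, 8.0, 82.0], [-62.0, 11.0, 81.0], [-58.0, 1.0, 79.0], [-70.0, 9.0, 79.0], [-58.0, 7.0, 77.0], [-69.0, 21.0, 75.0], [-68.0, 9.0, 74.0], [-63.0, 21.0, 73.0], [-63.0, 4.0, 73.0], [-61.0, 23.0, 70.0], [-68.0, 33.0, 69.0], [-62.0, 25.0, 69.0], [-59.0, 25.0, 67.0], [-63.0, 27.0, 67.0], [-73.0, 44.0, 65.0], [-69.0, 25.0, 64.0], [-58.0, 36.0, 64.0], [-64.0, 36.0, 62.0], [-66.0, 33.0, 61.0]]
top 0
[]
```

View pics/lev2.png

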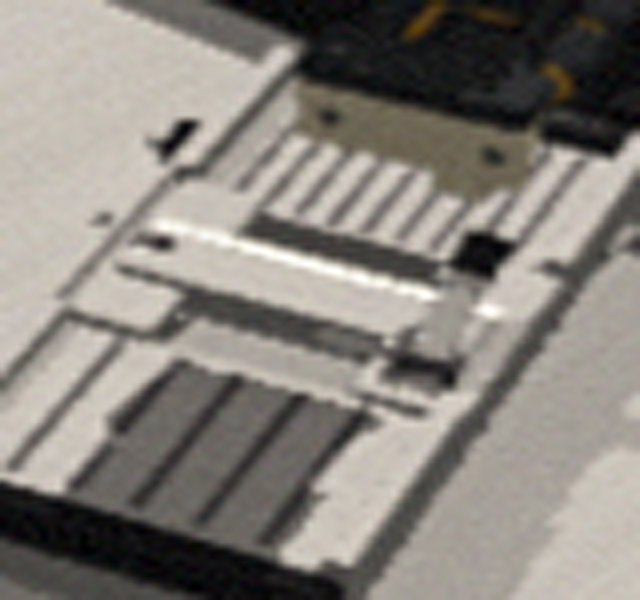

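Emit:
{"api": "servo_tool", "payload": {
  "rows": [
    [3.9, -14.3, 0, 0, 0, 0],
    [0, 0, -15, 0, 0, 0],
    [0, 0, -12, 0, 0, 0],
    [0, 0, -3, 0, 0, 0],
    [0, 0, 0, 0, 0, 0]
  ]
}}

```text
clock: 19.17
tool_pos: [0.4728, -0.2446, 0.1052]
orientation: [179.9, -0.2, -164.7]
force: [0.2, 0.2, -0.0]
opening: 0.0007
```

Emit:
{"api": "servo_tool", "payload": {
  "rows": [
    [0.2, -0.8, -3, 0, 0, 0],
    [0.2, -0.8, -3, 0, 0, 0],
    [0.2, -0.8, -3, 0, 0, 0],
    [0, 0, 0, 0, 0, 0]
  ]
}}

```text
clock: 19.5
tool_pos: [0.4742, -0.247, 0.0973]
orientation: [180.0, -0.0, -164.7]
force: [0.4, 0.4, -0.6]
opening: 0.0005
```

Emit:
{"api": "servo_tool", "payload": {
  "rows": [
    [0, 0, -2.5, 0, 0, 0],
    [0, 0, -2.5, 0, 0, 0],
    [0, 0, 0, 0, 0, 0]
  ]
}}

```text
clock: 19.75
tool_pos: [0.4746, -0.2471, 0.0925]
orientation: [-180.0, 0.0, -164.7]
force: [0.2, 0.4, 1.4]
opening: 0.0005
```

Contact from above (Fz up). Continue down gently.

Emit:
{"api": "servo_tool", "payload": {
  "rows": [
    [0.1, -0.5, -2.5, 0, 0, 0],
    [0.1, -0.5, -2.5, 0, 0, 0],
    [0.1, -0.5, -2.5, 0, 0, 0],
    [0, 0, 0, 0, 0, 0]
  ]
}}

```text
clock: 20.08
tool_pos: [0.4757, -0.2501, 0.0859]
orientation: [-179.8, 0.1, -164.6]
force: [-0.0, -8.3, 4.4]
opening: 0.0003
```

Emit:
{"api": "servo_tool", "payload": {
  "rows": [
    [0.2, -0.6, -2.5, 0, 0, 0],
    [0.2, -0.6, -2.5, 0, 0, 0],
    [0.2, -0.6, -2.5, 0, 0, 0],
    [0, 0, 0, 0, 0, 0]
  ]
}}

```text
clock: 20.42
tool_pos: [0.4757, -0.2508, 0.0776]
orientation: [-180.0, 0.0, -164.7]
force: [0.4, -0.8, 1.9]
opening: 0.0006
```

```bash
cat > lev.py <<'E'
from h import *
c=np.array([528.3,-221,0])/1000
s,ds=viewer.snapshot('side'); o=ctrl.get_obs()
R=Ro.from_euler('z',15.25,degrees=True).as_matrix()
print(((o['tool_pos']-c)@R*1000).round(1),o['force'].round(1))
L=(cloud('side',ds)-c)@R*1000
m=(abs(L[...,0]+60)<14)&(abs(L[...,1])<55)&(L[...,2]>58)&(L[...,2]<140)
q=L[m]
for y in range(-50,50,6):
    k=q[(q[:,1]>=y)&(q[:,1]<y+6)]
    if len(k): print(y,len(k),np.percentile(k[:,2],[5,50,95]).round(0),np.median(k[:,0]).round(0))
save('lev_'+str(int(o['clock']*100)),cv2.resize(s[170:270,330:420],(720,600)[:1]+(600,),interpolation=cv2.INTER_CUBIC))
E
python3 lev.py
```

```text
[-58.7 -14.5  77.6] [ 0.5 -0.2  2. ]
-20 1 [72. 72. 72.] -69.0
-14 3 [68. 71. 72.] -64.0
-8 15 [66. 71. 77.] -63.0
-2 18 [65. 81. 86.] -63.0
4 8 [65. 67. 69.] -65.0
10 8 [64. 66. 68.] -63.0
16 9 [61. 65. 66.] -64.0
22 8 [60. 64. 65.] -64.0
28 12 [59. 62. 65.] -66.0
34 13 [59. 61. 64.] -60.0
40 3 [58. 60. 63.] -57.0
```

Emit:
{"api": "servo_tool", "payload": {
  "rows": [
    [0.2, -0.7, -2, 0, 0, 0],
    [0.2, -0.7, -2, 0, 0, 0],
    [0.2, -0.7, -2, 0, 0, 0],
    [0, 0, 0, 0, 0, 0]
  ]
}}

```text
clock: 20.8
tool_pos: [0.4756, -0.2522, 0.071]
orientation: [180.0, -0.0, -164.7]
force: [1.4, -0.2, 0.9]
opening: 0.0004
```

Emit:
{"api": "servo_tool", "payload": {
  "rows": [
    [0.2, -0.7, -2, 0, 0, 0],
    [0, 0, -1.5, 0, 0, 0],
    [0, 0, 0, 0, 0, 0],
    [0, 0, 0, 0, 0, 0]
  ]
}}

```text
clock: 21.13
tool_pos: [0.4755, -0.253, 0.0677]
orientation: [180.0, -0.1, -164.7]
force: [-0.1, -0.9, 1.0]
opening: 0.0003
```

Emit:
{"api": "servo_tool", "payload": {
  "rows": [
    [0, 0, -0.8, 0, 0, 0],
    [0, 0, -0.7, 0, 0, 0],
    [0, 0, 0, 0, 0, 0],
    [0, 0, 0, 0, 0, 0]
  ]
}}

```text
clock: 21.47
tool_pos: [0.4759, -0.2531, 0.0665]
orientation: [180.0, -0.0, -164.7]
force: [0.3, -0.5, -0.1]
opening: 0.0004
```

Emit:
{"api": "servo_tool", "payload": {
  "rows": [
    [0, 0, -0.5, 0, 0, 0],
    [0, 0, 0, 0, 0, 0],
    [0, 0, 0, 0, 0, 0]
  ]
}}

```text
clock: 21.72
tool_pos: [0.476, -0.2531, 0.0663]
orientation: [-180.0, -0.0, -164.7]
force: [-0.9, 0.6, 4.0]
opening: 0.0001
```

Emit:
{"api": "servo_tool", "payload": {
  "rows": [
    [0, 0, -0.5, 0, 0, 0],
    [0, 0, 0, 0, 0, 0],
    [0, 0, 0, 0, 0, 0]
  ]
}}

```text
clock: 21.97
tool_pos: [0.476, -0.2531, 0.0662]
orientation: [-180.0, 0.0, -164.7]
force: [-2.2, 1.9, 9.0]
opening: 0.0003
```

Emit:
{"api": "servo_tool", "payload": {
  "rows": [
    [0, 0, -0.3, 0, 0, 0],
    [0, 0, 0, 0, 0, 0],
    [0, 0, 0, 0, 0, 0],
    [0, 0, 0, 0, 0, 0]
  ]
}}

```text
clock: 22.3
tool_pos: [0.476, -0.2531, 0.0661]
orientation: [-180.0, 0.0, -164.7]
force: [-3.1, 2.3, 11.0]
opening: 0.0003
```

Hard stop at 66 mm, lever shut with ~11 N. Lift away and check.

Emit:
{"api": "servo_tool", "payload": {
  "rows": [
    [0, 0, 1, 0, 0, 0],
    [0, 0, 10, 0, 0, 0],
    [0, 0, 30, 0, 0, 0],
    [0, 0, 35, 0, 0, 0],
    [0, 0, 35, 0, 0, 0]
  ]
}}

```text
clock: 22.72
tool_pos: [0.4755, -0.253, 0.1776]
orientation: [180.0, -0.1, -164.7]
force: [1.0, -0.7, 0.4]
opening: 0.0005
```

Emit:
{"api": "servo_tool", "payload": {
  "rows": [
    [-5, -38, 5, 0, 0, 0],
    [-5, -38, 5, 0, 0, 0],
    [-5, -38, 5, 0, 0, 0],
    [-5, -38, 5, 0, 0, 0],
    [0, 0, 0, 0, 0, 0]
  ]
}}

```text
clock: 23.13
tool_pos: [0.4553, -0.4105, 0.1974]
orientation: [-179.9, 0.0, -164.9]
force: [1.4, 0.5, 0.5]
opening: 0.0006
```

```bash
python3 lev.py
python3 - <<'E'
from h import *
c=np.array([528.3,-221,0])/1000
t,dt=viewer.snapshot('top'); s,ds=viewer.snapshot('side')
R=Ro.from_euler('z',15.25,degrees=True).as_matrix()
for n,d in(('top',dt),('side',ds)):
    L=(cloud(n,d)-c)@R*1000
    m=(abs(L[...,0])<36)&(abs(L[...,1])<50)&(L[...,2]>48)&(L[...,2]<62); q=L[m]
    print(n,len(q),cv2.minAreaRect(q[:,:2].astype(np.float32)),np.median(q[:,2]))
save('final',np.hstack([cv2.resize(t[205:305,345:445],(390,390),interpolation=cv2.INTER_CUBIC),cv2.resize(s[180:280,315:415],(390,390),interpolation=cv2.INTER_CUBIC)]))
E
```

```text
[-119.6 -161.3  196.6] [ 0.3  0.  -0.5]
-32 3 [62. 62. 65.] -62.0
-26 8 [59. 65. 68.] -67.0
-20 8 [64. 66. 68.] -65.0
-14 14 [62. 64. 68.] -62.0
-8 6 [61. 63. 66.] -63.0
-2 9 [59. 63. 65.] -66.0
4 7 [60. 63. 63.] -64.0
10 7 [59. 62. 64.] -64.0
16 8 [58. 62. 62.] -61.0
22 6 [59. 62. 63.] -67.0
28 11 [59. 60. 64.] -62.0
34 11 [59. 60. 65.] -61.0
40 3 [59. 61. 62.] -69.0
top 442 ((-0.0576324462890625, -0.2591667175292969), (71.35662841796875, 40.527854919433594), 0.05471294745802879) 52.80813831017595
side 214 ((-0.017757415771484375, 1.7924556732177734), (71.89066314697266, 47.275489807128906), 0.00974389910697937) 53.58773560329261
```

View pics/final.png

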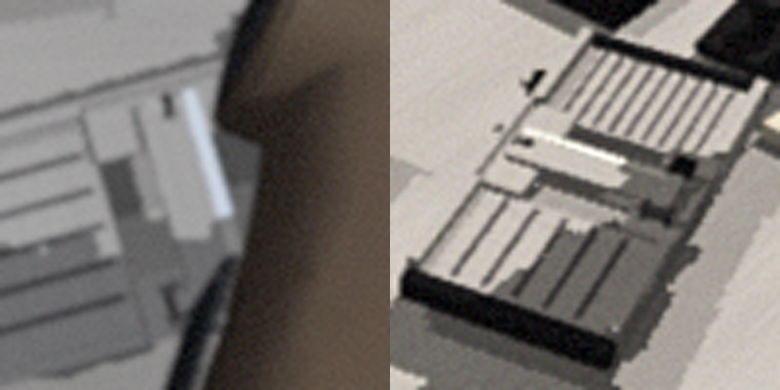

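```bash
python3 -c "
from h import *
print(ctrl.get_obs()['qvel'].round(2)); print(ctrl.close_job())"
```

```text
[ 1.76 -0.67 -1.02 -0.11  0.27 -0.05]
the job is handed in; nothing more can be done
None
```

The straight blade is in the slicer with its notch on the pin and the clamp lever folded down. I handed the job in at about 23 s; no verdict was reported.

**Blade:** I took it from the rack, lowered it onto the seats and slid it to +x until it stopped dead. The wrist then read about 8 to 9 N along the slide, held for over a second with the clamp still up. That includes some seat friction, so the force on the pin itself was probably 5 to 9 N.

**Clamp:** The first try to press the lever down missed. The fingertip came down past the lever's tip and pushed sideways with about 22 N. I backed off, pressed from above the grip, and the lever reached its hard stop with the grip's top face at 66 mm, under about 11 N.

**Last checks:**
- **Lever:** it lies flat, with the grip's top face at 65 to 66 mm as expected when shut.
- **Blade:** its top is at about 53 mm (expected 54) and it lies square to the slicer. The top camera puts it within 1 mm of the slicer's centre line. The side camera's outline was 7 mm too wide and 1.8 mm off, which I put down to stray pixels.
- **Robot:** the gripper was clear of everything when I handed in.

**Not confirmed:** at about 2.6 mm per pixel the pictures cannot prove the 1.8 mm notch tolerance. That rests on the dead stop felt against the pin and on the notch sitting in the same place in the pictures before and after clamping. I did not measure the comb blade or the other things on the bench again; nothing I did was meant to touch them.

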